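Set up a pinned board stack for first-article inspection

ROBOT

A 6-joint arm with a two-finger parallel gripper is mounted at the origin on the work surface. World frame = base frame: x ahead of the robot, y to its left, z up, the work surface at z = 0. Lengths are in m, angles in rad, forces in N, time in s.
With the tool pointing down it reaches from about 0.225 to 0.875 m from the base axis. Payload 3.4 kg.
Tool frame: the origin (TCP) lies at the very end of the fingers, on their centre line; the grasp point (between the pads) lies 19 mm behind it; z points along the fingers, y is the line along which they close (so a half turn about z gives the same grasp; the last joint's range is limited). The gripper opens to 85 mm and grips with 20 to 120 N. Pads are 22 mm wide; open, the fingers measure 114 mm over their backs; the gripper's body (76 mm by 85 mm) begins 54 mm behind the grasp point. The pads swing forward as they close: fully open they stand 13 mm farther back than shut.
Start: joints at [1.225, 0.276, 1.505, -0, 1.361, -0.121], TCP at [0.128, 0.561, 0.231] pointing down, gripper open.
Joint ranges: [-2.89, 2.89], [-0.75, 2.08], [0.22, 2.7], [-1.18, 4.32], [0.11, 2.71], [-2.7, 2.7]. Speed limits (rad/s): [2.57, 2.57, 3.14, 3.14, 3.14, 3.14].

INTERFACE

Orientations are given as a unit quaternion [w, x, y, z].
In Python, from rig import readout, vision, manip gives the robot as it stands.
- The arm moves only by the shell command python3 -m handwheel 'ROWS' [FORCE]. ROWS is JSON, a list of rows, each a list of 3 entries, a list of its own where there are three numbers: the shift along the tool's x, y, z in mm, then the turn, a rotation vector about the tool's x, y, z in units of 6 degrees (1.0 is 6 degrees), then the closure, from -1 (fully open) to 1 (shut), so that 0 is half open. A call has 1 to 20 rows; each row shifts and turns the commanded pose from where the row before left it, along the tool's axes as they then stand; what a row does not reach is not made up. A row lasts 1/8 s, in which the tool goes at most 62.5 mm and 10.7 degrees, less where a joint would pass 70% of its speed; a pose out of reach is approached as far as the arm can. A call is refused whole if a number of a shift passes 62.5 or a number of a turn 1, either way. A call with a gripper value outside its range is refused whole. The fingers move at their own pace and stop on an object; FORCE is the grip in N (left out, the last holds). Time passes only in rows, so rows that do not move let the fingers close. It gives the time, the measured TCP pose, the force, the opening and the grip force at its end, in the units of the state.
- readout.get_state(): the state, without advancing time (a new reading comes with each control period).
- vision.get_image(name): name is "side" or "top"; returns the picture (420x560x3 uint8, blue, green, red); there is no depth.
- vision.camera_params(name): a dict with "intrinsics" (3x3 intrinsics, pixels), "rvec" (rotation vector, rad) and "tvec" (3), from world to camera coordinates, as OpenCV has them. Camera axes: x right, y down, z forward; pixel columns grow to the right and rows downward; lengths in m; the calibration is good to about 2 mm. A picture is of the moment at which its call begins. camera_params takes no time and is no camera call.
- manip.sign_off(): hands the job in; it is judged then, once.
The state is a dict: "clock": time; "qpos": joint angles; "qd": joint speeds; "effort": joint torques, N m; "position": TCP position; "ee_rot": TCP orientation; "contact_force": force on the tool from outside, world axes, zero at the start; "moment": the same for the moment, N m; "width": finger opening in m; "gripper_force": force on a finger pad.
Only numpy, scipy, OpenCV 4.12 (cv2) and the standard library are available. Lean on these libraries where they do the work, as an engineer would, in place of code of your own. Each camera call takes 0.05 s, during which the arm holds its last target. There are 200 camera calls.

TASK

First take the cleaning roller off the light plate and stand it, centred and lined up lengthwise, on its blue pad; then lay the pinned circuit-board stack flat on the middle of the light plate, lengths in line (either way round). Hold the stack down with the brass weight on its copper disc and the steel weight on its silver disc, and last of all stand the loupe on the white ring between them. Leave the little white bottle with the blue cap and the red pot with the yellow lid where they are, everything upright.

Things in the scene. Friction and masses are not known exactly. Their poses are not given: they have to be found in the camera images.
- light_plate: Fixed light plate: white glowing face in a black rim, 180 x 90 mm, top 10 mm above the table. Origin at the centre of its underside (on the table), x along the 180 mm length, z up.
- pad: Fixed blue pad for the roller, 130 x 80 mm, top 6 mm above the table. Origin at the centre of its underside, x along the 130 mm length, z up.
- roller_grip (a point): Hand cleaning roller, standing on the light plate at the start, parallel to it within about 15 degrees: purple roller in a black frame (100 mm along x, 36 mm along y, 48 mm high, flat feet; it does not roll) with an upright black round handle, 24 mm in diameter, from 48 to 118 mm above its feet. This point is on the handle's axis, 88 mm above its feet; x along the roller, z up. 0.22 kg.
- board_mid (a point): Pinned stack of green circuit boards on a brown backing, one rigid block 140 (x) x 50 (y) x 14 (z) mm, 0.15 kg. On its top: a copper-coloured disc 34 mm in diameter centred 48 mm towards +x, a silver disc of the same size 48 mm towards -x, and a white ring 42 mm in diameter at the centre. This point is the block's centre, 7 mm above its underside; z up.
- brass_weight_mid (a point): Brass (golden) cylinder weight with a small black dot on top, standing, 28 mm in diameter, 36 mm high, 0.15 kg. This point is its centre, 18 mm above its foot.
- steel_weight_mid (a point): Steel (silver-grey) cylinder weight with a small black dot on top, standing, 28 mm in diameter, 36 mm high, 0.15 kg. This point is its centre, 18 mm above its foot.
- loupe_mid (a point): Black loupe, standing cylinder 36 mm in diameter, 44 mm high, white band near the top, pale-blue lens on top, 0.06 kg. This point is its centre, 22 mm above its foot.
- bottle_mid (a point): Bystander: white bottle with blue cap, 24 mm in diameter, 54 mm high, loose on the table; point half-way up. Not to be disturbed.
- pot_mid (a point): Bystander: red pot with yellow lid, 28 mm in diameter, 38 mm high, loose on the table; point half-way up. Not to be disturbed.
Things that resemble listed ones, but are neither listed nor needed, are in the scene too. Several things have the shape of the pad; the one meant has the colours described above.

How it is judged:
By the outcome, as a careful person would: the job done as asked, in the order asked, and still so for the second after the job is handed in, with the robot touching nothing.
It also fails if it takes over 118 s, if anything falls off the work surface, if the arm or the gripper's body presses on something with over 40 N, if the wrist force passes 120 N, or if a joint passes its speed limit or range.

## Working session

There is one attempt and no reset: what is moved stays moved. The work goes in short steps, Python scripts to look and compute and a shell command to move; the robot and the scene stay as the last step left them, time stands still between calls to the robot, and variables do not carry over. Pictures are saved under pics/ and viewed, at most 14 in all, crops included, and the job is handed in when it is done.

```bash
ls; mkdir -p pics; cat > h.py <<'E'
import numpy as np, cv2
from rig import readout, vision, manip
def cam(n):
    p=vision.camera_params(n); R,_=cv2.Rodrigues(np.array(p["rvec"],float)); return np.array(p["intrinsics"],float),R,np.array(p["tvec"],float).ravel()
def ray(n,uv,z):
    K,R,t=cam(n); d=R.T@np.linalg.inv(K)@np.array([uv[0],uv[1],1.]); c=-R.T@t
    return c+d*(z-c[2])/d[2]
def proj(n,X):
    K,R,t=cam(n); q=K@(R@np.array(X,float)+t); return q[:2]/q[2]
E
python3 - <<'E'
from h import *
for n in("top","side"):
    im=vision.get_image(n); cv2.imwrite(f"pics/{n}0.png",im); K,R,t=cam(n); print(n,-R.T@t,K[0,0],R[2])
s=readout.get_state(); print({k:np.round(v,3) for k,v in s.items()})
E
```

```text
pics
top [0.41024335 0.05209801 1.1240764 ] 418.242138406243 [ 0.1042035   0.03044237 -0.99408998]
side [0.32155899 0.68659757 0.76413776] 436.2941985616785 [ 0.21503172 -0.65635715 -0.72315742]
{'clock': np.float64(0.1), 'qpos': array([ 1.225,  0.277,  1.506,  0.   ,  1.361, -0.121]), 'qd': array([ 0.   , -0.001, -0.004, -0.001, -0.001,  0.001]), 'effort': array([ 2.0000e-03, -4.1770e+01, -2.4641e+01,  0.0000e+00,  6.0000e-03,
       -0.0000e+00]), 'position': array([0.128, 0.56 , 0.231]), 'ee_rot': array([-0.   ,  0.112,  0.994, -0.001]), 'contact_force': array([ 0.287, -0.141, -0.63 ]), 'moment': array([-0.025,  0.019,  0.034]), 'gripper_force': np.float64(0.0), 'width': np.float64(0.086)}
```

View pics/top0.png

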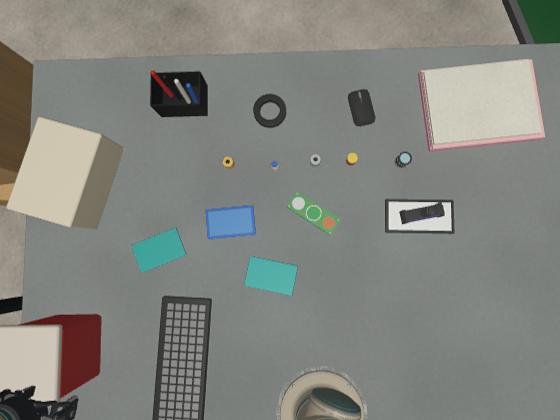

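View pics/side0.png

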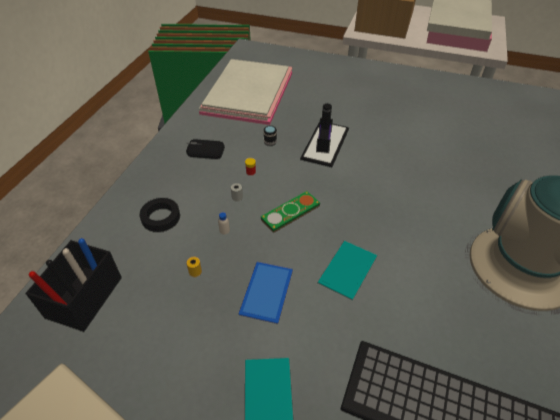

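The top view shows, in a row, brass (228,162), bottle (275,165), steel (315,160), pot (352,158) and loupe (404,158). The board is at (314,213), the blue pad at (230,222), and the light plate with the roller at (419,216). The side view shows the same items, with the roller handle at about (326,110).

```bash
cat >> h.py <<'E'
def blob(im,m,box,close=0):
    x0,y0,x1,y1=box; k=np.zeros(m.shape,np.uint8); k[y0:y1,x0:x1]=m[y0:y1,x0:x1].astype(np.uint8)*255
    if close: k=cv2.morphologyEx(k,cv2.MORPH_CLOSE,np.ones((close,close),np.uint8))
    c=max(cv2.findContours(k,cv2.RETR_EXTERNAL,cv2.CHAIN_APPROX_NONE)[0],key=cv2.contourArea); return c.reshape(-1,2)
def wrect(n,c,z):
    P=np.array([ray(n,p,z)[:2] for p in c]); r=cv2.minAreaRect((P*1000).astype(np.float32))
    b=cv2.boxPoints(r); e=b[1]-b[0]; f=b[2]-b[1]; l=e if np.hypot(*e)>np.hypot(*f) else f
    return np.round(r[0],1),np.round(sorted(r[1]),1),round((np.degrees(np.arctan2(l[1],l[0]))+90)%180-90,1)
E
cat > m.py <<'E'
from h import *
import sys
g=sys.argv[1] if len(sys.argv)>1 else "0"
T=cv2.imread(f"pics/top{g}.png"); S=cv2.imread(f"pics/side{g}.png")
def hsv(i): return [a.astype(int) for a in cv2.split(cv2.cvtColor(i,cv2.COLOR_BGR2HSV))]
H,s,V=hsv(T); h2,s2,V2=hsv(S)
print("bg",T[250,350],S[200,350])
print("pad T",wrect("top",blob(T,(abs(H-110)<8)&(s>120),(190,190,270,250)),.006))
print("pad S",wrect("side",blob(S,(abs(h2-110)<8)&(s2>120),(220,240,310,340)),.004))
pl=blob(T,(V<70)|(V>170),(375,190,465,245),3); print("plate T",wrect("top",pl,.008))
print("plateface T",wrect("top",blob(T,(V>170),(375,190,465,245),9),.010))
print("board T",wrect("top",blob(T,(s>90)&(V>60)|(V>170),(275,180,352,245),5),.014))
for nm,m in(("copper",(H<18)&(s>100)),("silver",(s<60)&(V>150))):
    c=blob(T,m,(280,185,350,240)); print(nm,wrect("top",c,.014))
bs=blob(T,V<110,(370,150,385,155)) if 0 else None
def cen(n,im,m,box,z):
    c=blob(im,m,box,3); (x,y),r=cv2.minEnclosingCircle(c); b=cv2.boundingRect(c); return wrect(n,c,z),b
print("brass",cen("top",T,(s>110)&(abs(H-20)<10),(215,148,242,175),.036))
print("steel",cen("top",T,(V>150)&(s<60),(303,148,327,172),.036))
print("loupe lens",cen("top",T,(V>140),(390,145,418,172),.044))
print("pot",cen("top",T,(s>110)&(abs(H-24)<10),(340,148,364,172),.038))
print("bottle",cen("top",T,(s>110)&(abs(H-110)<15),(265,155,285,175),.054))
E
python3 m.py; python3 - <<'E'
import cv2,numpy as np
T=cv2.imread("pics/top0.png");S=cv2.imread("pics/side0.png")
a=cv2.resize(T[140:240,375:465],None,fx=5,fy=5,interpolation=0); b=cv2.resize(S[95:170,260:350],None,fx=4,fy=4,interpolation=0)
o=np.zeros((500,800,3),np.uint8);o[:500,:450]=a;o[:300,450:800]=b[:,:350];cv2.imwrite("pics/c0.png",o)
E
```

```text
bg [126 130 126] [ 93 100  98]
pad T (array([496.2, 230.7]), array([ 78.5, 128.6]), np.float32(-85.5))
pad S (array([497.5, 232.8]), array([ 79.4, 129.3]), np.float32(-85.6))
plate T (array([ 500.7, -272.6]), array([ 85.3, 179.8]), np.float32(88.7))
plateface T (array([ 500.5, -273.8]), array([ 74.3, 161.9]), np.float32(88.7))
board T (array([514.6,   7.4]), array([ 49.5, 138.7]), np.float32(55.5))
copper (array([487.9, -32.8]), array([29.1, 29.3]), np.float32(-1.6))
silver (array([514.7,   6.9]), array([39.7, 41.4]), np.float32(43.6))
brass ((array([651.6, 230.6]), array([26.7, 30. ]), np.float32(-0.3)), (223, 157, 11, 12))
steel ((array([655.1,  -1.9]), array([23.7, 26.9]), np.float32(-1.4)), (311, 154, 10, 11))
loupe lens ((array([ 651.3, -233. ]), array([23.3, 24. ]), np.float32(-2.7)), (400, 153, 10, 10))
pot ((array([655.6, -97. ]), array([24.2, 26.5]), np.float32(-46.1)), (347, 153, 11, 11))
bottle ((array([641.9, 107.2]), array([10.4, 13.3]), np.float32(-0.9)), (272, 161, 5, 6))
```

View pics/c0.png

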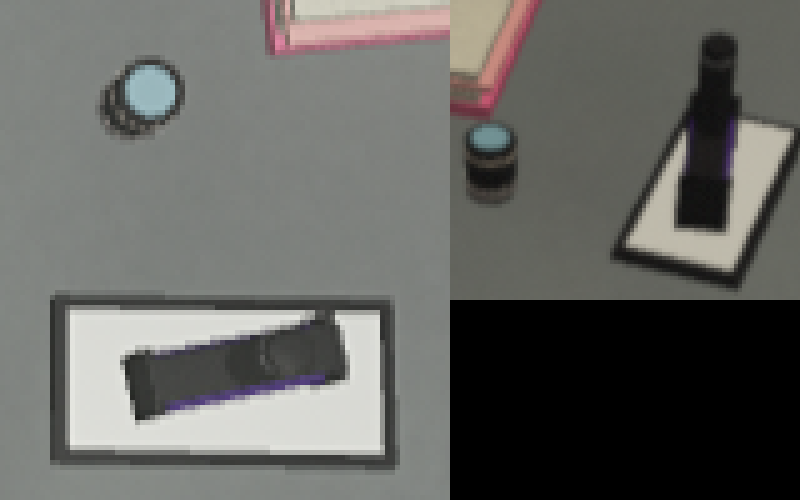

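The crops show the roller frame tilted about 12° to the plate, with the handle top at about (433.2,210.4) in the top view and (327,105) in the side view. The loupe lens is clean at about (405,158).

```bash
cat > m2.py <<'E'
from m import *
r=blob(T,V<95,(384,200,456,231)); 
m=np.zeros(V.shape,bool)
print("roller frame",wrect("top",blob(T,(V<110),(391,197,450,229)),.058))
def tri(uT,uS):
    Ps=[]
    for n,u in(("top",uT),("side",uS)):
        K,R,t=cam(n); Ps.append(K@np.c_[R,t])
    X=cv2.triangulatePoints(Ps[0],Ps[1],np.array(uT,float).reshape(2,1),np.array(uS,float).reshape(2,1)).ravel(); return np.round(X[:3]/X[3]*1000,1)
print("handle",tri((433.2,210.4),(327.2,104.5)),ray("top",(433.2,210.4),.128),ray("side",(327.2,104.5),.128))
def dark(im,box):
    x0,y0,x1,y1=box; g=cv2.cvtColor(im,cv2.COLOR_BGR2GRAY)[y0:y1,x0:x1].astype(float); w=np.clip(np.median(g[g>0])-25-g,0,None)
    yy,xx=np.mgrid[y0:y1,x0:x1]; return (w*xx).sum()/w.sum(),(w*yy).sum()/w.sum()
for nm,a,b in(("brass",(224,158,232,166),(190,258,200,266)),("steel",(311,155,320,163),(232,184,241,191))):
    u,v=dark(T,a),dark(S,b); print(nm,np.round(u,1),np.round(v,1),tri(u,v),ray("top",u,.036),ray("side",v,.036))
c=blob(S,(V2>120)&(s2>35),(260,122,280,138)); u=c.mean(0); print("lens S",u,ray("side",u,.044))
P=np.round
s=blob(S,(V2>130)&(s2<60)|(s2>90),(255,185,325,235),5); print("board S",wrect("side",s,.010))
o=np.zeros((560,800,3),np.uint8)
for i,(im,x,y) in enumerate(((T,214,146),(T,302,146),(S,180,245),(S,222,175))):
    o[(i//2)*280:(i//2)*280+280,(i%2)*400:(i%2)*400+280]=cv2.resize(im[y:y+28,x:x+28],None,fx=10,fy=10,interpolation=0)
cv2.imwrite("pics/c1.png",o)
E
python3 m2.py | sed -n '/roller/,$p'
```

```text
roller frame (array([ 509.2, -262.3]), array([ 61.2, 146. ]), np.float32(88.7))
handle [ 505.1 -271.8  127.9] [ 0.50344871 -0.27201115  0.128     ] [ 0.50665199 -0.27154258  0.128     ]
brass [227.3 161.2] [192.7 261.4] [656.4 233.   34.5] [0.65510176 0.2324629  0.036     ] [0.65667121 0.23398976 0.036     ]
steel [315.1 158.7] [235.8 186.6] [ 6.569e+02 -6.000e-01  3.470e+01] [ 0.65593223 -0.00070035  0.036     ] [6.56970000e-01 6.54460261e-04 3.60000000e-02]
lens S [269.5        128.88888889] [ 0.65221845 -0.23231423  0.044     ]
board S (array([515.4,   9.1]), array([ 57.2, 144.9]), np.float32(55.8))
```

View pics/c1.png

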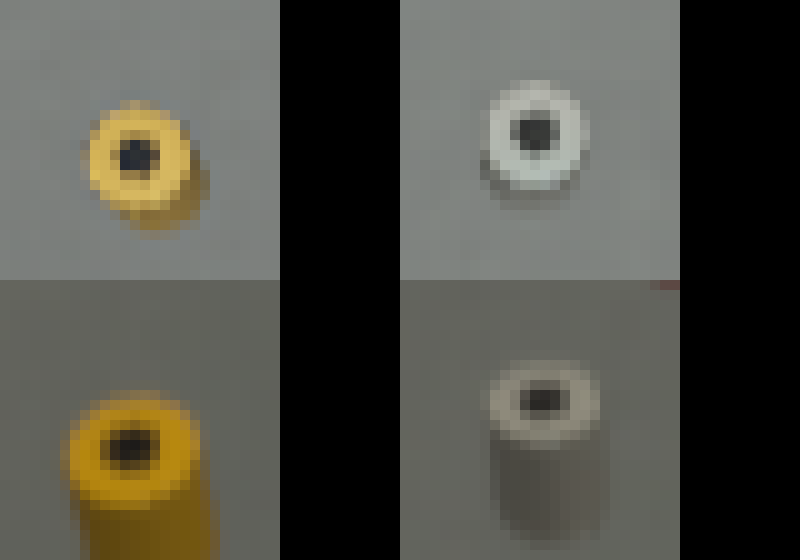

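The dots on both weights are clear in both views, and the triangulated heights of 34.5 and 34.7 mm match the given 36 mm. Next I get the roller yaw, then move.

```bash
cat > yaw.py <<'E'
from h import *
import cv2
T=cv2.imread("pics/top0.png"); V=T.max(2).astype(int)
k=((V<120)*255).astype(np.uint8); k[:203]=0;k[:,:392]=0;k[227:]=0;k[:,447:]=0
n,l,st,_=cv2.connectedComponentsWithStats(k); i=1+np.argmax(st[1:,4]); print(st[i])
c=max(cv2.findContours((l==i).astype(np.uint8),0,1)[0],key=cv2.contourArea).reshape(-1,2); print(wrect("top",c,.050))
E
python3 yaw.py
cat >> h.py <<'E'
def go(x,y,z,psi):
    """target TCP mm, tool-y yaw deg -> remaining shift (tool axes, mm) and turn about tool z (6 deg units)"""
    s=readout.get_state(); w,a,b,c=s["ee_rot"]; from scipy.spatial.transform import Rotation as Ro
    R=Ro.from_quat([a,b,c,w]).as_matrix(); t=np.radians(psi)
    G=np.array([[-np.sin(t),np.cos(t),0],[np.cos(t),np.sin(t),0],[0,0,-1]]).T
    G=np.array([[-np.sin(t),np.cos(t),0],[np.cos(t),np.sin(t),0],[0,0,-1.]]).T if 0 else np.column_stack([[-np.sin(t),np.cos(t),0],[np.cos(t),np.sin(t),0],[0,0,-1]])
    d=np.array([x,y,z])-s["position"]*1000
    print("t",round(float(s["clock"]),2),"pos",np.round(s["position"]*1000,1),"yaw",round(np.degrees(np.arctan2(R[1,1],R[0,1])),1),"w",np.round(s["width"]*1000,1),"F",np.round(s["contact_force"],1))
    print("shift now-axes",np.round(R.T@d,1),"shift target-axes",np.round(G.T@d,1),"turn",np.round(Ro.from_matrix(R.T@G).as_rotvec(degrees=True)/6,2))
E
python3 -c "
from h import *
go(505,-272,200,0)"
```

```text
[399 203  45  21 515]
(array([ 505. , -267.6]), array([ 33.5, 110.9]), np.float32(-80.1))
t 0.1 pos [128.  560.1 230.5] yaw 77.1 w 86.0 F [ 0.3 -0.1 -0.6]
shift now-axes [-553.  -727.    31.6] shift target-axes [-832.1  377.    30.5] turn [-1.000e-02  1.000e-02  1.285e+01]
```

```bash
python3 -m handwheel '[[[-32,-43,1],[0,0,0],-1],[[-32,-43,2],[0,0,0],-1],[[-32,-43,2],[0,0,0],-1],[[-32,-43,2],[0,0,0],-1],[[-32,-43,2],[0,0,0],-1],[[-32,-43,2],[0,0,0],-1],[[-32,-43,2],[0,0,0],-1],[[-32,-43,2],[0,0,0],-1],[[-32,-43,2],[0,0,0],-1],[[-32,-43,2],[0,0,0],-1],[[-32,-43,2],[0,0,0],-1],[[-32,-43,2],[0,0,0],-1],[[-32,-43,2],[0,0,0],-1],[[-32,-43,2],[0,0,0],-1],[[-32,-43,2],[0,0,0],-1],[[-32,-43,2],[0,0,0],-1],[[-32,-43,2],[0,0,0],-1]]' 
python3 -m handwheel '[[[0,0,0],[0,0,1],-1],[[0,0,0],[0,0,1],-1],[[0,0,0],[0,0,1],-1],[[0,0,0],[0,0,1],-1],[[0,0,0],[0,0,1],-1],[[0,0,0],[0,0,1],-1],[[0,0,0],[0,0,1],-1],[[0,0,0],[0,0,1],-1],[[0,0,0],[0,0,1],-1],[[0,0,0],[0,0,1],-1],[[0,0,0],[0,0,1],-1],[[0,0,0],[0,0,1],-1],[[0,0,0],[0,0,0.86],-1],[[0,0,0],[0,0,0],-1]]' 
python3 -c "
from h import *
go(505,-272,79,0)"
```

```text
clock: 2.22
position: [0.4958, -0.2749, 0.1977]
ee_rot: [-0.0, 0.112, 0.994, 0.0]
contact_force: [1.1, 0.7, 0.2]
width: 0.0855
gripper_force: 0.0
clock: 3.98
position: [0.4953, -0.2731, 0.1978]
ee_rot: [-0.0, 0.707, 0.707, -0.0]
contact_force: [-0.3, -0.4, 0.5]
width: 0.0851
gripper_force: 0.0
t 3.98 pos [ 495.3 -273.1  197.8] yaw 0.0 w 85.1 F [-0.3 -0.4  0.5]
shift now-axes [  1.1   9.8 118.8] shift target-axes [  1.1   9.7 118.8] turn [-0.01 -0.01  0.  ]
```

```bash
python3 -m handwheel '[[[1,9.7,0],[0,0,0],-1],[[0,0,40],[0,0,0],-1],[[0,0,40],[0,0,0],-1],[[0,0,25],[0,0,0],-1],[[0,0,14],[0,0,0],-1],[[0,0,0],[0,0,0],0],[[0,0,0],[0,0,0],1],[[0,0,0],[0,0,0],1],[[0,0,0],[0,0,0],1],[[0,0,0],[0,0,0],1],[[0,0,0],[0,0,0],1],[[0,0,0],[0,0,0],1]]' 60
python3 -m handwheel '[[[0,0,0],[0,0,0],1],[[0,0,0],[0,0,0],1],[[0,0,-20],[0,0,0],1],[[0,0,-30],[0,0,0],1],[[0,0,-20],[0,0,0],1],[[0,0,0],[0,0,0],1]]' 60
python3 -c "
from h import *
go(497,231.7,155,-5.4)
cv2.imwrite('pics/top1.png',vision.get_image('top'));cv2.imwrite('pics/side1.png',vision.get_image('side'))"
```

```text
clock: 5.48
position: [0.506, -0.2728, 0.0805]
ee_rot: [0.001, 0.707, 0.707, 0.0]
contact_force: [0.4, 0.7, 7.0]
width: 0.0225
gripper_force: 58.5
clock: 6.22
position: [0.5059, -0.2728, 0.1504]
ee_rot: [0.001, 0.707, 0.707, 0.0]
contact_force: [0.3, 0.5, -2.3]
width: 0.0224
gripper_force: 58.9
t 6.22 pos [ 505.9 -272.8  150.4] yaw -0.0 w 22.4 F [ 0.3  0.5 -2.3]
shift now-axes [504.5  -9.2  -5.5] shift target-axes [501.4 -56.3  -4.6] turn [0.02 0.01 0.89]
```

View pics/side1.png

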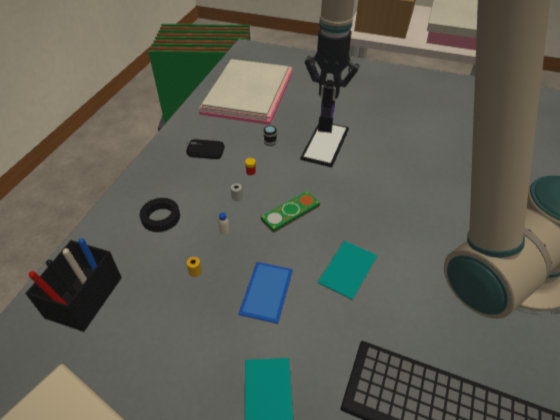

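The roller is lifted clear of the plate, gripped at about (328,110) in the side view.

```bash
python3 -m handwheel '[[[25,0,0],[0,0,0],1],[[50,-1,0],[0,0,0],1],[[50,-1,0],[0,0,0],1],[[50,-1,0],[0,0,0],1],[[50,-1,0],[0,0,0],1],[[50,-1,0],[0,0,0],1],[[50,-1,0],[0,0,0],1],[[50,-1,0],[0,0,0],1],[[50,-1,0],[0,0,0],1],[[50,-1,0],[0,0,0],1],[[29,0,0],[0,0,0.9],1],[[0,0,0],[0,0,0],1],[[0,0,0],[0,0,0],1]]'
python3 -c "
from h import *
go(497,231.7,77,-5.4)
cv2.imwrite('pics/top2.png',vision.get_image('top'));cv2.imwrite('pics/side2.png',vision.get_image('side'))"
```

```text
clock: 7.95
position: [0.4952, 0.2314, 0.1484]
ee_rot: [-0.0, 0.739, 0.673, -0.001]
contact_force: [-0.4, -0.0, -1.7]
width: 0.0223
gripper_force: 58.9
t 7.95 pos [495.2 231.4 148.4] yaw -5.4 w 22.3 F [-0.4 -0.  -1.7]
shift now-axes [ 0.5  1.9 71.4] shift target-axes [ 0.4  1.8 71.4] turn [-0.02  0.01  0.01]
```

View pics/side2.png

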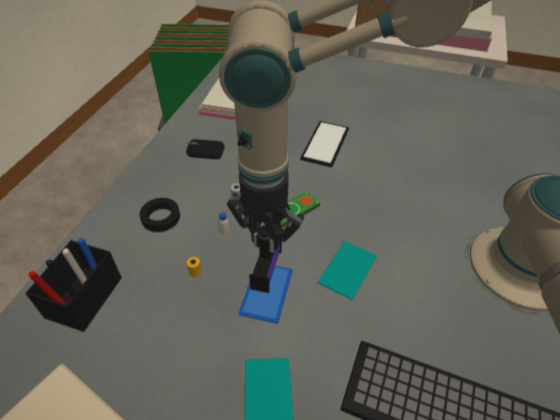

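The roller hangs over the blue pad at about (268,280). I lower it.

```bash
python3 -m handwheel '[[[0,1.6,30],[0,0,0],1],[[0,0,25],[0,0,0],1],[[0,0,10],[0,0,0],1],[[0,0,4],[0,0,0],1],[[0,0,1.5],[0,0,0],1],[[0,0,0.5],[0,0,0],1],[[0,0,0],[0,0,0],1],[[0,0,0],[0,0,0],1]]'
python3 -c "
from h import *
go(497,231.7,77,-5.4)
cv2.imwrite('pics/side3.png',vision.get_image('side')[240:330,220:320])"
```

```text
clock: 9.05
position: [0.4984, 0.2317, 0.0787]
ee_rot: [0.0, 0.74, 0.673, 0.0]
contact_force: [-0.2, 0.4, -1.5]
width: 0.023
gripper_force: 59.0
t 9.05 pos [498.4 231.7  78.7] yaw -5.4 w 23.0 F [-0.2  0.4 -1.5]
shift now-axes [-0.1 -1.4  1.7] shift target-axes [-0.1 -1.4  1.7] turn [ 0.01 -0.   -0.  ]
```

```bash
python3 -m handwheel '[[[0,-1,1],[0,0,0],1],[[0,0,1],[0,0,0],1],[[0,0,0.5],[0,0,0],1],[[0,0,0],[0,0,0],1]]'
```

```text
clock: 9.6
position: [0.4971, 0.2318, 0.0765]
ee_rot: [-0.0, 0.74, 0.673, 0.0]
contact_force: [-2.3, 0.7, 5.8]
width: 0.0228
gripper_force: 59.9
```

Contact at 0.0765 m, as expected. I release and retreat upward.

```bash
python3 -m handwheel '[[[0,0,0],[0,0,0],0.3],[[0,0,0],[0,0,0],0],[[0,0,0],[0,0,0],0],[[0,0,0],[0,0,0],-1],[[0,0,0],[0,0,0],-1],[[0,0,-40],[0,0,0],-1],[[0,0,-50],[0,0,0],-1],[[0,0,-20],[0,0,0],-1],[[-40,0,0],[0,0,1],-1],[[-50,0,0],[0,0,1],-1],[[-50,0,0],[0,0,1],-1],[[-50,0,0],[0,0,1],-1],[[-40,0,0],[0,0,0.8],-1],[[0,0,0],[0,0,0],-1]]'
python3 -c "
from h import *
go(515,8,100,-34.5)
cv2.imwrite('pics/top3.png',vision.get_image('top'));s=vision.get_image('side');cv2.imwrite('pics/side3.png',s)
t=cv2.imread('pics/top3.png')
o=np.zeros((300,800,3),np.uint8);o[:,:400]=cv2.resize(t[180:255,180:280],None,fx=4,fy=4);o[:,400:]=cv2.resize(s[240:315,220:320],None,fx=4,fy=4);cv2.imwrite('pics/c3.png',o)"
```

```text
clock: 11.35
position: [0.4276, 0.0127, 0.1859]
ee_rot: [0.0, 0.885, 0.466, -0.0]
contact_force: [0.7, 0.3, -0.2]
width: 0.0855
gripper_force: 0.0
t 11.35 pos [427.6  12.7 185.9] yaw -34.5 w 85.5 F [ 0.7  0.3 -0.2]
shift now-axes [45.6 74.8 85.8] shift target-axes [45.6 74.8 85.9] turn [-0.    0.01  0.01]
```

View pics/c3.png

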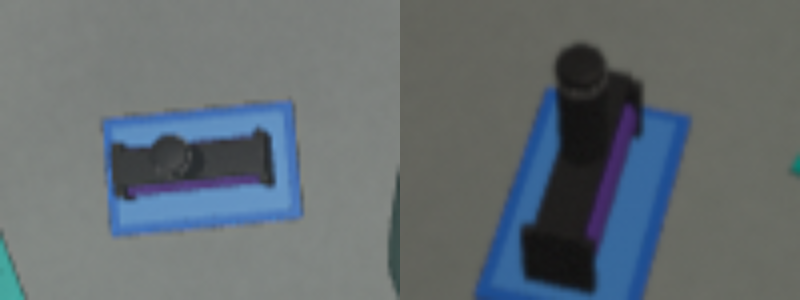

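The roller stands upright on the pad, with the handle top at (223,219) in the top view and (265,256) in the side view. I check it numerically, along with the board's visible position.

```bash
python3 - <<'E'
from h import *
print(ray("top",(223,218.7),.124),ray("side",(265,256),.124))
T=cv2.imread("pics/top3.png"); k=((T.max(2)<110)*255).astype(np.uint8); k[:205]=0;k[240:]=0;k[:,:205]=0;k[:,256:]=0
c=max(cv2.findContours(k,0,1)[0],key=cv2.contourArea).reshape(-1,2); print(wrect("top",c,.046))
E
```

```text
[0.49456489 0.22884559 0.124     ] [0.49646103 0.23595345 0.124     ]
(array([496.2, 230.5]), array([ 37.4, 104.2]), np.float32(-86.1))
```

```bash
python3 -m handwheel '[[[23,37,20],[0,0,0],-1],[[22.6,37.8,30],[0,0,0],-1],[[0,0,50],[0,0,0],-1],[[0,0,40],[0,0,0],-1],[[0,0,25],[0,0,0],-1],[[0,0,0],[0,0,0],-1],[[0,0,0],[0,0,0],-1]]' 60
python3 -c "
from h import *
go(515,8,-2,-34.5)"
```

```text
clock: 12.32
position: [0.5178, 0.0107, 0.0215]
ee_rot: [0.0, 0.884, 0.468, 0.001]
contact_force: [0.1, -0.0, 0.5]
width: 0.0853
gripper_force: 0.0
t 12.32 pos [517.8  10.7  21.5] yaw -34.2 w 85.3 F [ 0.1 -0.   0.5]
shift now-axes [-3.8 -0.8 23.5] shift target-axes [-3.8 -0.8 23.5] turn [ 0.01 -0.01  0.06]
```

```bash
python3 -m handwheel '[[[-3.8,-0.8,12],[0,0,0],-1],[[0,0,9],[0,0,0],-0.5],[[0,0,2],[0,0,0],0],[[0,0,0],[0,0,0],0.2],[[0,0,0],[0,0,0],0.5],[[0,0,0],[0,0,0],0.8],[[0,0,0],[0,0,0],1],[[0,0,0],[0,0,0],1],[[0,0,0],[0,0,0],1]]' 60
python3 -c "
from h import *
go(515,8,-2,-34.5)"
```

```text
clock: 13.45
position: [0.5136, 0.0073, -0.0022]
ee_rot: [-0.0, 0.884, 0.468, 0.0]
contact_force: [0.2, 0.8, -1.6]
width: 0.0485
gripper_force: 63.2
t 13.45 pos [513.6   7.3  -2.2] yaw -34.2 w 48.5 F [ 0.2  0.8 -1.6]
shift now-axes [ 1.3  0.8 -0.2] shift target-axes [ 1.3  0.7 -0.2] turn [-0.   -0.    0.04]
```

```bash
python3 -m handwheel '[[[0,0,-10],[0,0,0],1],[[0,0,-30],[0,0,0],1],[[0,0,-40],[0,0,0],1],[[0,0,0],[0,0,-1],1],[[0,0,0],[0,0,-1],1],[[0,0,0],[0,0,-1],1],[[0,0,0],[0,0,-1],1],[[0,0,0],[0,0,-1],1],[[0,0,0],[0,0,-0.5],1],[[-40,0,0],[0,0,0],1],[[-50,0,0],[0,0,0],1],[[-50,0,0],[0,0,0],1],[[-50,0,0],[0,0,0],1],[[-50,0,0],[0,0,0],1],[[-40,0,0],[0,0,0],1],[[0,0,0],[0,0,0],1],[[0,0,0],[0,0,0],1]]'
python3 - <<'E'
from h import *
go(501,-274,8,-1.3)
S=vision.get_image('side');cv2.imwrite('pics/side4.png',S)
S0=cv2.imread('pics/side3.png'); T0=cv2.imread('pics/top3.png')
def cnt(im,box):
    x0,y0,x1,y1=box; v=im.max(2); k=np.zeros(v.shape,np.uint8); k[y0:y1,x0:x1]=((v<60)|(v>150))[y0:y1,x0:x1]*255
    k=cv2.morphologyEx(k,3,np.ones((3,3),np.uint8)); return max(cv2.findContours(k,0,1)[0],key=cv2.contourArea).reshape(-1,2)
print(wrect("side",cnt(S0,(295,115,360,175)),.008)); 
for im,n,b in((T0,"top",(375,190,465,245)),(S0,"side",(295,115,360,175))):
    v=im.max(2);k=np.zeros(v.shape,np.uint8);x0,y0,x1,y1=b;k[y0:y1,x0:x1]=(v>130+(n=="top")*40)[y0:y1,x0:x1]*255
    print(n,wrect(n,max(cv2.findContours(k,0,1)[0],key=cv2.contourArea).reshape(-1,2),.010))
E
```

```text
clock: 15.58
position: [0.5072, -0.2719, 0.0779]
ee_rot: [-0.001, 0.715, 0.699, 0.0]
contact_force: [-0.2, 0.1, -2.3]
width: 0.0485
gripper_force: 63.2
t 15.57 pos [ 507.2 -271.9   77.9] yaw -1.3 w 48.5 F [-0.2  0.1 -2.3]
shift now-axes [-2.3 -6.1 69.9] shift target-axes [-2.2 -6.1 69.9] turn [-0.   -0.01  0.  ]
(array([ 489.5, -290.5]), array([156.3, 251. ]), np.float32(-79.5))
top (array([ 500.5, -273.8]), array([ 74.3, 161.9]), np.float32(88.7))
side (array([ 502.8, -259.9]), array([ 74.3, 140.3]), np.float32(88.2))
```

View pics/side4.png

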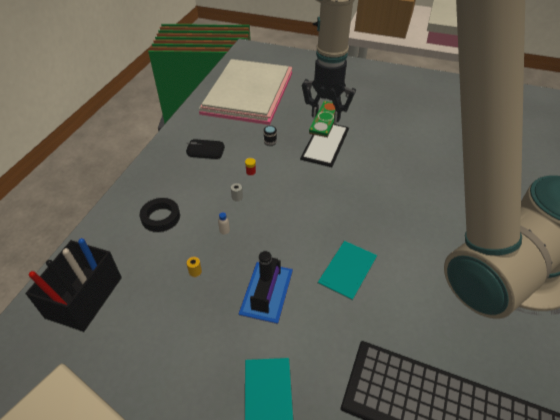

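The board is held level over the plate at about (324,118), with the copper end farther away. I lower it.

```bash
python3 -m handwheel '[[[-2.4,-5.6,20],[0,0,0],1],[[0,0,25],[0,0,0],1],[[0,0,15],[0,0,0],1],[[0,0,5],[0,0,0],1],[[0,0,2],[0,0,0],1],[[0,0,1],[0,0,0],1],[[0,0,0],[0,0,0],1],[[0,0,0],[0,0,0],1]]'
python3 -c "
from h import *
go(501.5,-274.2,8,-1.3)"
```

```text
clock: 16.62
position: [0.5022, -0.2751, 0.0102]
ee_rot: [0.0, 0.715, 0.699, 0.0]
contact_force: [0.3, -0.4, -1.3]
width: 0.0487
gripper_force: 63.2
t 16.62 pos [ 502.2 -275.1   10.2] yaw -1.2 w 48.7 F [ 0.3 -0.4 -1.3]
shift now-axes [ 0.9 -0.7  2.2] shift target-axes [ 0.9 -0.7  2.2] turn [0.01 0.   0.01]
```

```bash
python3 -m handwheel '[[[0.8,-0.7,1],[0,0,0],1],[[0,0,1],[0,0,0],1],[[0,0,0.7],[0,0,0],1],[[0,0,0],[0,0,0],1]]'
```

```text
clock: 17.12
position: [0.5012, -0.274, 0.0076]
ee_rot: [-0.0, 0.715, 0.699, 0.0]
contact_force: [-2.4, 1.1, 5.4]
width: 0.0485
gripper_force: 63.9
```

```bash
python3 -m handwheel '[[[0,0,0],[0,0,0],-0.4],[[0,0,0],[0,0,0],-0.6],[[0,0,0],[0,0,0],-1],[[0,0,0],[0,0,0],-1],[[0,0,-30],[0,0,0],-1],[[0,0,-50],[0,0,0],-1],[[0,0,-40],[0,0,0],-1],[[46.4,13,0],[0,0,0],-1],[[46.4,13,0],[0,0,0],-1],[[46.4,13,0],[0,0,0],-1],[[46.4,13,0],[0,0,0],-1],[[46.4,13,0],[0,0,0],-1],[[46.4,13,0],[0,0,0],-1],[[46.4,13,0],[0,0,0],-1],[[46.4,13,0],[0,0,0],-1],[[46.4,13,0],[0,0,0],-1],[[46.4,13,0],[0,0,0],-1],[[46.4,13,0],[0,0,0],-1],[[0,0,0],[0,0,0],-1]]'
cat > b.py <<'E'
from h import *
import sys
g=sys.argv[1]
T=vision.get_image('top');S=vision.get_image('side');cv2.imwrite(f'pics/top{g}.png',T);cv2.imwrite(f'pics/side{g}.png',S)
for n,im,z,(x0,y0,x1,y1) in(("top",T,.024,(375,190,465,245)),("side",S,.024,(295,115,360,175))):
    H=cv2.cvtColor(im,cv2.COLOR_BGR2HSV).astype(int); k=np.zeros(H.shape[:2],np.uint8)
    for nm,m in(("green",(abs(H[...,0]-60)<15)&(H[...,1]>120)),("copper",(H[...,0]<18)&(H[...,1]>90))):
        k[:]=0;k[y0:y1,x0:x1]=m[y0:y1,x0:x1]*255
        c=cv2.findContours(k,0,1)[0]
        if c: print(n,nm,wrect(n,max(c,key=cv2.contourArea).reshape(-1,2),z))
E
python3 b.py 5;python3 -c "
from h import *
go(656,233,2,-1.3)
T=cv2.imread('pics/top5.png');S=cv2.imread('pics/side5.png')
o=np.zeros((400,800,3),np.uint8);o[:,:480]=cv2.resize(T[185:255,375:459],(480,400));o[:,480:]=cv2.resize(S[105:180,290:350],(320,400));cv2.imwrite('pics/c5.png',o)"
```

```text
clock: 19.5
position: [0.6558, 0.2367, 0.1265]
ee_rot: [-0.0, 0.713, 0.701, 0.001]
contact_force: [-0.1, -0.5, -0.0]
width: 0.0851
gripper_force: 0.0
top green (array([ 500.6, -272.3]), array([28.5, 29.2]), np.float32(-2.9))
top copper (array([ 500.2, -320.8]), array([29.9, 30.8]), np.float32(42.4))
side green (array([ 501.4, -265. ]), array([ 47.9, 143.3]), np.float32(88.9))
side copper (array([ 501.4, -318.5]), array([23.5, 28.7]), np.float32(18.6))
t 19.6 pos [654.8 233.3 126.5] yaw -1.2 w 85.4 F [ 0.4  0.  -0.1]
shift now-axes [-1.000e-01  1.300e+00  1.245e+02] shift target-axes [ -0.2   1.2 124.5] turn [-0.01  0.01  0.02]
```

View pics/c5.png

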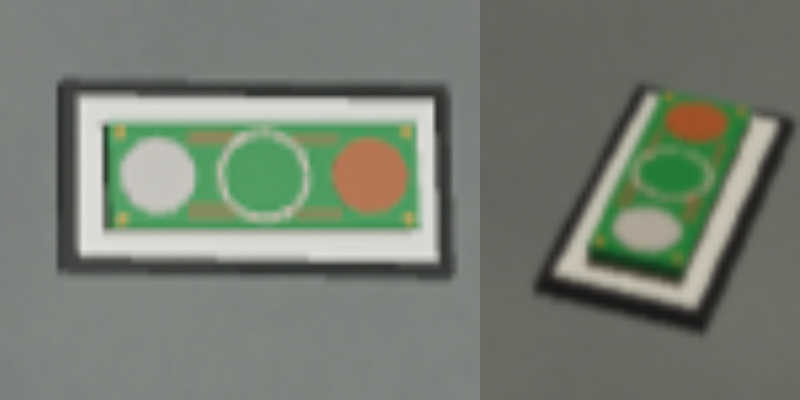

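The board lies flat and in line on the plate: silver at top-crop (157,175), copper at (370,175). Its centre is within about 1.5 mm of the plate's. Now the brass weight.

```bash
python3 -m handwheel '[[[0,1,40],[0,0,0],-1],[[0,0,45],[0,0,0],-1],[[0,0,25],[0,0,0],-1],[[0,0,12],[0,0,0],-1],[[0,0,1.5],[0,0,0],-0.5],[[0,0,0],[0,0,0],0],[[0,0,0],[0,0,0],0.3],[[0,0,0],[0,0,0],0.6],[[0,0,0],[0,0,0],1],[[0,0,0],[0,0,0],1],[[0,0,0],[0,0,0],1],[[0,0,0],[0,0,0],1]]' 50
python3 -c "
from h import *
go(656,233,3,-1.3)"
```

```text
clock: 21.1
position: [0.6572, 0.2334, 0.0052]
ee_rot: [0.001, 0.715, 0.699, 0.001]
contact_force: [-0.1, -0.2, 6.5]
width: 0.0266
gripper_force: 49.8
t 21.1 pos [657.2 233.4   5.2] yaw -1.2 w 26.6 F [-0.1 -0.2  6.5]
shift now-axes [-0.4 -1.2  2.2] shift target-axes [-0.4 -1.2  2.2] turn [ 0.02 -0.01  0.01]
```

```bash
python3 -m handwheel '[[[0,0,-20],[0,0,0],1],[[0,0,-50],[0,0,0],1],[[0,0,-40],[0,0,0],1],[[-46.4,-12,0],[0,0,0],1],[[-46.4,-12,0],[0,0,0],1],[[-46.4,-12,0],[0,0,0],1],[[-46.4,-12,0],[0,0,0],1],[[-46.4,-12,0],[0,0,0],1],[[-46.4,-12,0],[0,0,0],1],[[-46.4,-12,0],[0,0,0],1],[[-46.4,-12,0],[0,0,0],1],[[-46.4,-12,0],[0,0,0],1],[[-46.4,-12,0],[0,0,0],1],[[-46.4,-12,0],[0,0,0],1],[[-46.4,-12,0],[0,0,0],1],[[0,0,0],[0,0,0],1],[[0,0,0],[0,0,0],1]]'
python3 -c "
from h import *
go(500.9,-320.3,29,-1.3)"
```

```text
clock: 23.22
position: [0.4998, -0.3198, 0.1131]
ee_rot: [-0.001, 0.715, 0.699, 0.0]
contact_force: [0.4, 0.4, -1.6]
width: 0.0269
gripper_force: 49.5
t 23.23 pos [ 499.8 -319.8  113.1] yaw -1.3 w 26.9 F [ 0.4  0.4 -1.6]
shift now-axes [-0.7  1.2 84.1] shift target-axes [-0.5  1.1 84.1] turn [-0.01 -0.02  0.  ]
```

```bash
python3 -m handwheel '[[[-0.5,1,40],[0,0,0],1],[[0,0,25],[0,0,0],1],[[0,0,12],[0,0,0],1],[[0,0,3],[0,0,0],1],[[0,0,1],[0,0,0],1],[[0,0,0],[0,0,0],1],[[0,0,0],[0,0,0],1]]'
python3 -c "
from h import *
go(500.9,-320.3,29,-1.3)"
```

```text
clock: 24.1
position: [0.5016, -0.3213, 0.0333]
ee_rot: [0.001, 0.715, 0.699, 0.0]
contact_force: [-0.3, -0.5, -1.4]
width: 0.027
gripper_force: 49.5
t 24.1 pos [ 501.6 -321.3   33.3] yaw -1.2 w 27.0 F [-0.3 -0.5 -1.4]
shift now-axes [ 1.  -0.8  4.3] shift target-axes [ 1.  -0.8  4.3] turn [0.01 0.01 0.01]
```

```bash
python3 -m handwheel '[[[0.8,-0.6,1.5],[0,0,0],1],[[0,0,1.3],[0,0,0],1],[[0,0,1],[0,0,0],1],[[0,0,0.5],[0,0,0],1],[[0,0,0],[0,0,0],1]]'
```

```text
clock: 24.72
position: [0.5006, -0.3202, 0.0292]
ee_rot: [0.0, 0.715, 0.699, 0.0]
contact_force: [-1.9, 0.9, 5.7]
width: 0.0264
gripper_force: 50.3
```

```bash
python3 -m handwheel '[[[0,0,0],[0,0,0],0.2],[[0,0,0],[0,0,0],-0.1],[[0,0,0],[0,0,0],-0.4],[[0,0,0],[0,0,0],-0.4],[[0,0,-30],[0,0,0],-0.4],[[0,0,-50],[0,0,0],-1],[[0,0,-20],[0,0,0],-1],[[40.4,18.5,0],[0,0,0],-1],[[40.4,18.5,0],[0,0,0],-1],[[40.4,18.5,0],[0,0,0],-1],[[40.4,18.5,0],[0,0,0],-1],[[40.4,18.5,0],[0,0,0],-1],[[40.4,18.5,0],[0,0,0],-1],[[40.4,18.5,0],[0,0,0],-1],[[40.4,18.5,0],[0,0,0],-1],[[0,0,0],[0,0,0],-1],[[0,0,0],[0,0,0],-1]]'
python3 -c "
from h import *
go(656,-0.3,4,-1.3)"
```

```text
clock: 26.85
position: [0.6551, -0.0005, 0.1279]
ee_rot: [-0.0, 0.715, 0.7, -0.001]
contact_force: [0.0, 0.2, 0.3]
width: 0.085
gripper_force: 0.0
t 26.85 pos [ 6.551e+02 -5.000e-01  1.279e+02] yaw -1.2 w 85.0 F [0.  0.2 0.3]
shift now-axes [  0.3   1.  123.9] shift target-axes [  0.3   0.8 123.9] turn [-0.01  0.01  0.02]
```

```bash
python3 -m handwheel '[[[0.3,0.8,40],[0,0,0],-1],[[0,0,45],[0,0,0],-1],[[0,0,25],[0,0,0],-1],[[0,0,12],[0,0,0],-1],[[0,0,1.5],[0,0,0],-0.5],[[0,0,0],[0,0,0],0],[[0,0,0],[0,0,0],0.3],[[0,0,0],[0,0,0],0.6],[[0,0,0],[0,0,0],1],[[0,0,0],[0,0,0],1],[[0,0,0],[0,0,0],1],[[0,0,0],[0,0,0],1]]' 50
python3 -c "
from h import *
go(656,-0.3,3,-1.3)"
```

```text
clock: 28.35
position: [0.6573, -0.0001, 0.0063]
ee_rot: [0.001, 0.715, 0.7, 0.001]
contact_force: [-1.0, 0.7, 6.5]
width: 0.0264
gripper_force: 49.7
t 28.35 pos [ 6.573e+02 -1.000e-01  6.300e+00] yaw -1.2 w 26.4 F [-1.   0.7  6.5]
shift now-axes [-0.3 -1.3  3.3] shift target-axes [-0.3 -1.3  3.3] turn [0.02 0.   0.01]
```

```bash
python3 -m handwheel '[[[0,0,-20],[0,0,0],1],[[0,0,-50],[0,0,0],1],[[0,0,-30],[0,0,0],1],[[-38,-25.1,0],[0,0,0],1],[[-38,-25.1,0],[0,0,0],1],[[-38,-25.1,0],[0,0,0],1],[[-38,-25.1,0],[0,0,0],1],[[-38,-25.1,0],[0,0,0],1],[[-38,-25.1,0],[0,0,0],1],[[0,0,0],[0,0,0],1],[[0,0,25],[0,0,0],1],[[0,0,25],[0,0,0],1],[[0,0,12],[0,0,0],1],[[0,0,0],[0,0,0],1],[[0,0,0],[0,0,0],1]]'
python3 -c "
from h import *
go(501.7,-224.3,30,-1.3)"
```

```text
clock: 30.22
position: [0.5018, -0.2247, 0.0435]
ee_rot: [0.001, 0.715, 0.7, 0.0]
contact_force: [0.2, 1.2, -1.5]
width: 0.0265
gripper_force: 49.6
t 30.23 pos [ 501.8 -224.7   43.5] yaw -1.2 w 26.5 F [ 0.2  1.2 -1.5]
shift now-axes [ 0.4 -0.1 13.5] shift target-axes [ 0.4 -0.1 13.5] turn [0.01 0.01 0.01]
```

```bash
python3 -m handwheel '[[[0.4,0,8],[0,0,0],1],[[0,0,2.5],[0,0,0],1],[[0,0,1],[0,0,0],1],[[0,0,1],[0,0,0],1],[[0,0,0.7],[0,0,0],1],[[0,0,0],[0,0,0],1]]'
```

```text
clock: 30.98
position: [0.501, -0.2244, 0.0303]
ee_rot: [0.0, 0.715, 0.699, 0.0]
contact_force: [-1.9, 1.1, 5.6]
width: 0.0267
gripper_force: 50.3
```

```bash
python3 -m handwheel '[[[0,0,0],[0,0,0],0.2],[[0,0,0],[0,0,0],-0.1],[[0,0,0],[0,0,0],-0.4],[[0,0,0],[0,0,0],-0.4],[[0,0,-30],[0,0,0],-0.4],[[0,0,-50],[0,0,0],-1],[[0,0,-20],[0,0,0],-1],[[-1.6,50.4,0],[0,0,0],-1],[[-1.6,50.4,0],[0,0,0],-1],[[-1.6,50.4,0],[0,0,0],-1],[[0,0,0],[0,0,0],-1],[[0,0,0],[0,0,0],-1]]'
python3 b.py 6 ; python3 -c "
from h import *
go(652,-232.7,6,-1.3)
T=cv2.imread('pics/top6.png');S=cv2.imread('pics/side6.png')
o=np.zeros((400,800,3),np.uint8);o[:,:480]=cv2.resize(T[185:255,375:459],(480,400));o[:,480:]=cv2.resize(S[105:180,290:350],(320,400));cv2.imwrite('pics/c6.png',o)"
```

```text
clock: 32.48
position: [0.6511, -0.2319, 0.1287]
ee_rot: [-0.001, 0.715, 0.7, -0.001]
contact_force: [0.0, -0.2, 0.1]
width: 0.0854
gripper_force: 0.0
top green (array([ 505.1, -213.4]), array([26.4, 48.5]), np.float32(-19.7))
side green (array([ 501.4, -265. ]), array([ 47.9, 143.4]), np.float32(88.9))
side copper (array([ 512.4, -311.7]), array([ 2.5, 10.6]), np.float32(-43.8))
t 32.58 pos [ 650.6 -232.1  129.4] yaw -1.3 w 85.5 F [-0.2  0.4  0.2]
shift now-axes [ -0.6   1.6 123.4] shift target-axes [ -0.6   1.4 123.4] turn [-0.01 -0.01  0.01]
```

View pics/c6.png

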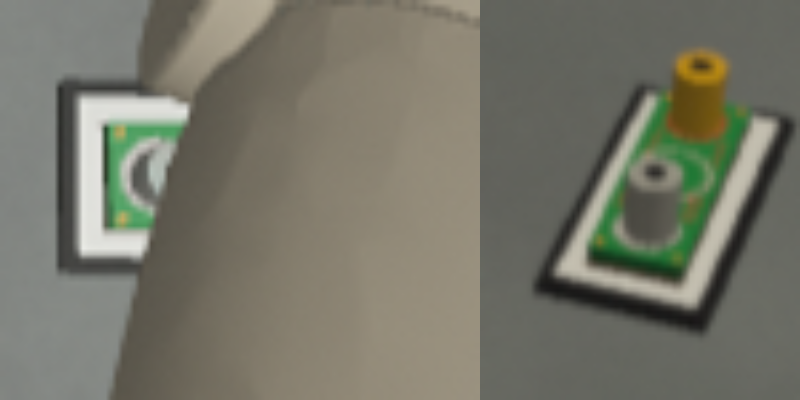

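In the side crop both weights stand on their discs, brass at (700,95) and steel at (653,205), and the board hasn't moved. The arm hides the top view. Now the loupe.

```bash
python3 -m handwheel '[[[-0.5,1.2,40],[0,0,0],-1],[[0,0,45],[0,0,0],-1],[[0,0,25],[0,0,0],-1],[[0,0,11],[0,0,0],-1],[[0,0,1],[0,0,0],-0.5],[[0,0,0],[0,0,0],0],[[0,0,0],[0,0,0],0.3],[[0,0,0],[0,0,0],0.6],[[0,0,0],[0,0,0],1],[[0,0,0],[0,0,0],1],[[0,0,0],[0,0,0],1]]' 40
python3 -c "
from h import *
go(652,-232.7,6,-1.3)"
```

```text
clock: 33.95
position: [0.6542, -0.2333, 0.0093]
ee_rot: [0.001, 0.715, 0.699, 0.0]
contact_force: [-0.3, -0.2, 5.9]
width: 0.0348
gripper_force: 40.1
t 33.95 pos [ 654.2 -233.3    9.3] yaw -1.2 w 34.8 F [-0.3 -0.2  5.9]
shift now-axes [ 0.6 -2.2  3.3] shift target-axes [ 0.6 -2.2  3.3] turn [0.02 0.01 0.01]
```

```bash
python3 -m handwheel '[[[0,0,-20],[0,0,0],1],[[0,0,-50],[0,0,0],1],[[0,0,-30],[0,0,0],1],[[-10.7,-38,0],[0,0,0],1],[[-10.7,-38,0],[0,0,0],1],[[-10.7,-38,0],[0,0,0],1],[[-10.7,-38,0],[0,0,0],1],[[0,0,0],[0,0,0],1],[[0,0,0],[0,0,0],1],[[0,0,0],[0,0,0],1]]'
python3 -c "
from h import *
go(501.2,-273,33,-1.3)"
```

```text
clock: 35.2
position: [0.5015, -0.2723, 0.1076]
ee_rot: [0.0, 0.714, 0.7, 0.0]
contact_force: [-0.4, 0.4, -0.7]
width: 0.0349
gripper_force: 40.2
t 35.2 pos [ 501.5 -272.3  107.6] yaw -1.2 w 34.9 F [-0.4  0.4 -0.7]
shift now-axes [-0.7 -0.3 74.6] shift target-axes [-0.7 -0.2 74.6] turn [0.01 0.   0.02]
```

```bash
python3 -m handwheel '[[[-0.6,0,30],[0,0,0],1],[[0,0,25],[0,0,0],1],[[0,0,13],[0,0,0],1],[[0,0,3],[0,0,0],1],[[0,0,1],[0,0,0],1],[[0,0,1],[0,0,0],1],[[0,0,0],[0,0,0],1],[[0,0,0],[0,0,0],1]]'
python3 -c "
from h import *
go(501.2,-273,33,-1.3)"
```

```text
clock: 36.2
position: [0.5005, -0.2731, 0.035]
ee_rot: [0.0, 0.715, 0.699, 0.0]
contact_force: [-0.3, 0.3, -0.5]
width: 0.0351
gripper_force: 40.2
t 36.2 pos [ 500.5 -273.1   35. ] yaw -1.2 w 35.1 F [-0.3  0.3 -0.5]
shift now-axes [0.2 0.7 2. ] shift target-axes [0.2 0.7 2. ] turn [0.01 0.   0.01]
```

```bash
python3 -m handwheel '[[[0,0.6,1],[0,0,0],1],[[0,0,0.8],[0,0,0],1],[[0,0,0.7],[0,0,0],1],[[0,0,0],[0,0,0],1]]'
```

```text
clock: 36.7
position: [0.5011, -0.273, 0.0333]
ee_rot: [0.0, 0.715, 0.699, 0.0]
contact_force: [-0.8, 0.5, 7.5]
width: 0.035
gripper_force: 41.0
```

Contact. I release, rise, and move well clear towards the base for a check.

```bash
python3 -m handwheel '[[[0,0,0],[0,0,0],0],[[0,0,0],[0,0,0],-0.3],[[0,0,0],[0,0,0],-0.5],[[0,0,0],[0,0,0],-0.6],[[0,0,-30],[0,0,0],-0.6],[[0,0,-50],[0,0,0],-0.6],[[0,0,-50],[0,0,0],-0.6],[[40,-25,0],[0,0,0],-0.6],[[50,-25,0],[0,0,0],-0.6],[[50,-25,0],[0,0,0],-0.6],[[50,-25,0],[0,0,0],-0.6],[[50,-25,0],[0,0,0],-0.6],[[0,0,0],[0,0,0],-0.6],[[0,0,0],[0,0,0],-0.6]]'
python3 - <<'E'
from h import *
T=vision.get_image('top');S=vision.get_image('side');cv2.imwrite('pics/top7.png',T);cv2.imwrite('pics/side7.png',S)
o=np.zeros((600,800,3),np.uint8);o[:400,:480]=cv2.resize(T[185:255,375:459],(480,400));o[:400,480:]=cv2.resize(S[105:180,290:350],(320,400));o[400:]=cv2.resize(T[140:240,180:580],(800,200));cv2.imwrite('pics/c7.png',o)
E
```

```text
clock: 38.45
position: [0.3818, -0.0306, 0.1624]
ee_rot: [0.001, 0.714, 0.7, 0.0]
contact_force: [0.8, -0.5, 0.3]
width: 0.0685
gripper_force: 0.0
```

View pics/c7.png

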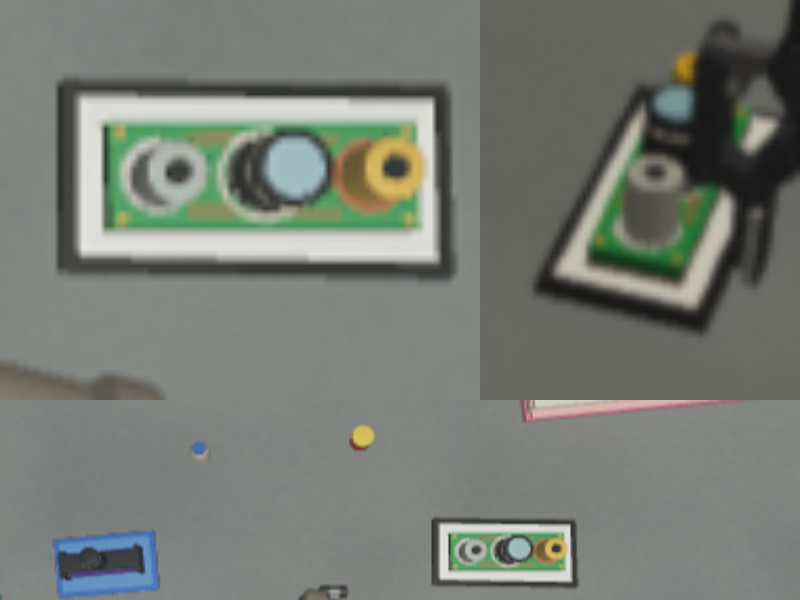

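All items stand upright: lens at top-crop (297,168), steel dot at (179,172), brass dot at (397,167). The bottle, pot and roller look undisturbed. One numeric check before signing off.

```bash
python3 -c "
from h import *
f=lambda u,v:((u+.5)/480*84-.5+375,(v+.5)/400*70-.5+185)
print(ray('top',f(297,168),.068),ray('top',f(179,172),.060),ray('top',f(397,167),.060))"
```

```text
[ 0.50038205 -0.27457215  0.068     ] [ 0.50039071 -0.22524059  0.06      ] [ 0.50057543 -0.32077383  0.06      ]
```

```bash
python3 -c "
from rig import manip
print(manip.sign_off())"
```

```text
the job is handed in; nothing more can be done
None
```

The job is done in the order asked and handed in at about 38.5 s: the roller, board stack, weights and loupe each measured within about 2 mm of target, and the bottle and pot look untouched in the last pictures.

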